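Brush out the jar, then hold the rice bin's lid open

TASK

I am about to refill the empty white jar from the wooden rice bin. Take the long bottle brush out of its steel cup and brush the jar inside with two full strokes (down to the floor and back up past half of its height, twice), then stand the brush back in its cup and let go of it. Then lift the bin's lid, which falls shut when let go, to 60 degrees from closed and finish while still holding it there with the gripper; the jar stays upright in its place and nothing else is moved.

Things in the scene. Friction and masses are not known exactly. Their poses are not given: they have to be found in the camera images.
- brush: bottle brush, 205 mm long, about 90 g, standing upright in the steel cup. Origin: centre of its flat lower end; z runs up along it to the handle. White bristle head 42 mm in diameter from 0 to 78 mm, tapering to 88 mm; thin 8 mm steel neck; round light-wood handle 18 mm in diameter from 110 to 205 mm, to be gripped near its top, e.g. at 180 mm, from above
- brush_cup: short open steel cup, fixed to the ledge, 68 mm outer and 62 mm inner diameter, 65 mm high, inner floor 5 mm up; the brush starts in it, standing on that floor, and goes back there. Origin: centre of its underside, z up
- jar: empty open white stoneware jar, loose, 0.6 kg, 74 mm outer and 64 mm inner diameter, 110 mm high, inner floor 6 mm up (104 mm deep). Origin: centre of its underside, z up. It and the brush cup may stand in either order
- jar_floor (a point): centre of the jar's inner floor, 6 mm above its underside; axes as the jar's
- bin: wooden rice bin, fixed, 160 mm (its x) by 220 mm (its y) by 120 mm high, walls 8 mm, with a 10 mm wooden lid on top hinged along its far (+x) upper edge. Origin: centre of its underside; its front faces -x, towards the robot; it may be turned by some 15 degrees
- bin_lid (a joint): angle of the bin's lid: 0 closed, grows as the front edge rises, stop at 1.4 rad; 60 degrees is 1.047. No friction or stay to speak of: it falls shut when let go. Lid and bar weigh about 0.4 kg
- lid_bar (a point): middle of the lid's pull bar: round steel, 10 mm in diameter, 110 mm long along the bin's y, an arm at each end, 45 mm in front of the lid's front edge (a finger fits in the 40 mm gap). 205 mm from the hinge axis and, closed, 5 mm above it (125 mm above the ledge). It can turn between the finger pads as the lid rises. The point turns with the lid
- lid_hinge (a point): middle of the lid's hinge axis, on the upper edge of the bin's far wall, 120 mm above the ledge; 80 mm behind the bin's centre. The axis runs along the bin's y
- salsa: closed jar of salsa, 72 mm in diameter, 115 mm high; bystander. Origin: centre of its underside
- coaster: round bamboo coaster, 96 mm in diameter, 8 mm thick; bystander. Origin: centre of its underside
- scoop: blue plastic scoop, 158 mm long along its x, 55 mm wide, 35 mm high, lying; bystander. Origin: underside, near the middle, where handle meets bowl
- spice_tin: plain metal spice tin, 56 mm in diameter, 70 mm high; bystander. Origin: centre of its underside
- pepper_mill: dark wooden pepper mill, 54 mm in diameter, 152 mm high; bystander. Origin: centre of its underside
- ramekin: small white bowl, 72 mm in diameter, 40 mm high; bystander. Origin: centre of its underside
Mind the look-alikes: they are no part of the job. What is meant by the brush_cup is not orange, and is the smaller of those in its own colour.

How it is judged:
By the outcome, as a careful person would: the job done as asked, in the order asked, and still so for the second after the job is handed in, while the arm keeps its last pose, push and grip.
It also fails if it takes over 64 s, if anything falls off the work surface, if the arm or the gripper's body presses on something with over 40 N, if the wrist force passes 120 N, or if a joint passes its speed limit or range.

ROBOT

A 6-joint arm with a two-finger parallel gripper is mounted at the origin on the work surface. World frame = base frame: x ahead of the robot, y to its left, z up, the work surface at z = 0. Lengths are in m, angles in rad, forces in N, time in s.
With the tool pointing down it reaches from about 0.275 to 0.875 m from the base axis. Payload 12.5 kg.
Tool frame: the origin (TCP) lies midway between the tips of the shut fingers; the grasp point (between the pads) lies 19 mm behind it (tcp_to_grasp is the distance from the TCP to the grasp point, in m); z points along the fingers, y is the line along which they close (so a half turn about z gives the same grasp; the last joint's range is limited). The gripper opens to 85 mm and grips with 20 to 120 N. Pads are 22 mm wide; open, the fingers measure 114 mm over their backs; the gripper's body (76 mm by 85 mm) begins 54 mm behind the grasp point. The pads swing forward as they close: fully open they stand 13 mm farther back than shut.
Start: joints at [1.045, 0.351, 1.652, -0, 1.139, -0.085], TCP at [0.235, 0.497, 0.231] pointing down, gripper open.
Joint ranges: [-2.75, 2.75], [-0.79, 2.1], [0.01, 2.65], [-1.57, 4.71], [0.07, 3.14], [-2.87, 2.87]. Speed limits (rad/s): [2.22, 2.22, 2.79, 3.14, 3.14, 3.14].

INTERFACE

Orientations are given as [roll, pitch, yaw] about the fixed x, y, z axes, in that order (R = Rz(yaw) Ry(pitch) Rx(roll)).
In Python, from plant import observe, capture, finish_job, tcp_to_grasp gives the robot as it stands. The module is installed in compiled form; this text tells all that it offers.
- The arm moves only by the shell command python3 -m crank 'ROWS'. ROWS is JSON, a list that holds one entry, the list of rows, each a list of 5 numbers: the shift along the tool's x, y, z scaled (see below), then the turn about the tool's z scaled (see below), then the opening, from -1 (shut) to 1 (fully open). A call has 1 to 12 rows; each row is the pose to reach, as a shift and turn from the pose commanded when the call began, along the tool's axes at that moment, turning the shorter way round; what a row does not reach only later rows make up. The controller multiplies each number of a shift by 0.12 m and each number of a turn by pi rad. A row lasts 1/10 s, in which the tool goes at most 50 mm and 8.59 degrees, less where a joint would pass 70% of its speed; a pose out of reach is approached as far as the arm can. A call with a number of a shift or a turn outside -1 to 1 is refused whole. A call with a gripper value outside its range is refused whole. The fingers move at their own pace and stop on an object; the grip force is fixed at half the most. Time passes only in rows, so rows that repeat a pose let the fingers close. It gives the time, the measured TCP pose, the force, the opening and the grip force at its end, in the units of the state.
- observe(): the state, without advancing time (a new reading comes with each control period).
- capture(name): name is "side" or "top"; returns a dict with "img" (384x512x3 uint8, red, green, blue), "depth" (384x512 float32, m along the optical axis (not along the pixel's ray), 0 where there is no reading), "vfov" (degrees; the focal length in pixels is half the picture's height over the tangent of half this angle, whatever the lens; pixels are square), "cx", "cy" (the principal point, pixels), "view" (4x4, takes a point from world to camera coordinates). Camera axes: x right, y up, looking along -z (the intrinsics and any distortion apply to the point x, -y, -z); pixel columns grow to the right and rows downward; lengths in m; the calibration is good to about 2 mm. A picture is of the moment at which its call begins.
- finish_job(): hands the job in; it is judged then, once.
The state is a dict: "time_s": time; "q": joint angles; "dq": joint speeds; "joint_torque": joint torques, N m; "position": TCP position; "tool_rot": TCP orientation; "contact_force": force on the tool from outside, world axes, zero at the start; "moment": the same for the moment, N m; "width": finger opening in m; "grip_force": force on a finger pad.
Only numpy, scipy, OpenCV 4.12 (cv2) and the standard library are available. Lean on these libraries where they do the work, as an engineer would, in place of code of your own. Each camera call takes 0.05 s, during which the arm holds its last target. There are 200 camera calls.

## Working session

There is one attempt and no reset: what is moved stays moved. The work goes in short steps, Python scripts to look and compute and a shell command to move; the robot and the scene stay as the last step left them, time stands still between calls to the robot, and variables do not carry over. Pictures are saved under pics/ and viewed, at most 10 in all, crops included, and the job is handed in when it is done.

```bash
mkdir -p pics; cat > h.py <<'E'
import numpy as np, cv2
from plant import observe, capture, finish_job, tcp_to_grasp
def save(c,fn,box=None,s=1):
    im=c["img"][:,:,::-1]
    if box: im=im[box[1]:box[3],box[0]:box[2]]
    cv2.imwrite(fn,cv2.resize(im,None,fx=s,fy=s,interpolation=cv2.INTER_CUBIC))
def cloud(c):
    h,w=c["depth"].shape; f=h/2/np.tan(np.radians(c["vfov"])/2)
    u,v=np.meshgrid(np.arange(w),np.arange(h)); d=c["depth"]
    p=np.stack([(u-c["cx"])/f*d,-(v-c["cy"])/f*d,-d,np.ones_like(d)],-1)
    P=p@np.linalg.inv(c["view"]).T
    P=P[...,:3]; P[d==0]=np.nan
    return P
E
python3 - <<'E'
from h import *
for n in("side","top"):
    c=capture(n); np.savez(f"{n}0.npz",**c); save(c,f"pics/{n}0.png",s=1.5)
    print(n,{k:v for k,v in c.items() if k not in("img","depth")})
    P=cloud(c); print(np.nanmin(P[...,2]),np.nanmedian(P[...,2]))
print(observe(),tcp_to_grasp)
E
```

```text
side {'vfov': 56.46462561771614, 'cx': 253.058557209333, 'cy': 189.2781198333596, 'view': array([[ 0.90174899, -0.43160472, -0.0237935 , -0.44331736],
       [ 0.27657993,  0.53380405,  0.79909748, -0.28839335],
       [-0.33219318, -0.72716614,  0.60073047, -0.89202904],
       [ 0.        ,  0.        ,  0.        ,  1.        ]])}
-0.770592846361922 0.00192553116809846
top {'vfov': 48.734334373791675, 'cx': 257.9040375676645, 'cy': 189.36375072341795, 'view': array([[ 0.01949486, -0.99980804, -0.00195761,  0.09128161],
       [ 0.97658163,  0.01862231,  0.21433977, -0.56039091],
       [-0.21426217, -0.00609029,  0.9767572 , -1.31534477],
       [ 0.        ,  0.        ,  0.        ,  1.        ]])}
-0.7801383692876578 -0.0008296569351657901
{'time_s': 0.1, 'q': array([ 1.04542579e+00,  3.51145246e-01,  1.65236320e+00, -8.11204940e-06,
        1.13906281e+00, -8.45952818e-02]), 'dq': array([-0.00092234, -0.00139356, -0.00123844, -0.00083431, -0.00122042,
       -0.00154937]), 'joint_torque': array([-9.04995559e-04, -5.06836724e+01, -2.91866702e+01, -2.04077310e-04,
        2.75156359e-03, -1.84663293e-05]), 'position': array([0.23448321, 0.49719185, 0.23083139]), 'tool_rot': array([-3.14061693e+00, -7.53486804e-05,  2.70082076e+00]), 'contact_force': array([ 0.29880668,  0.74846813, -0.96800642]), 'moment': array([ 0.04611697, -0.00985419, -0.01744819]), 'grip_force': 0.0, 'width': 0.08537877702224263} 0.0187
```

View pics/side0.png

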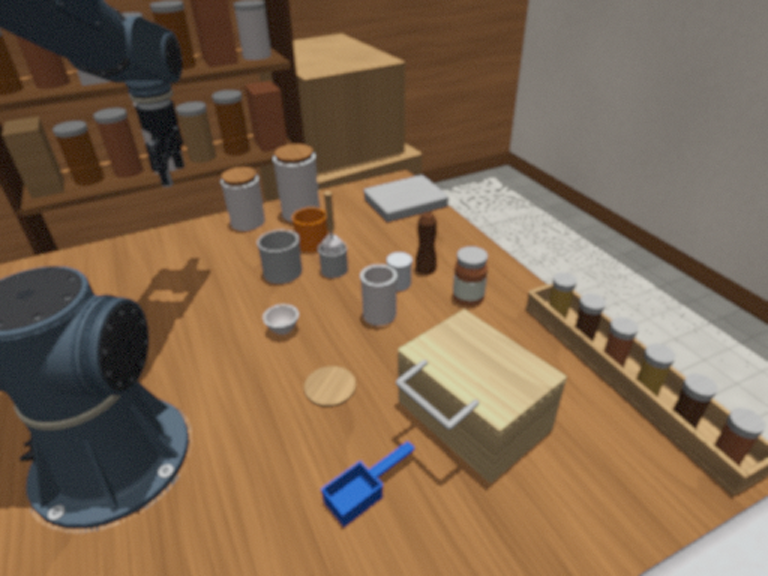

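View pics/top0.png

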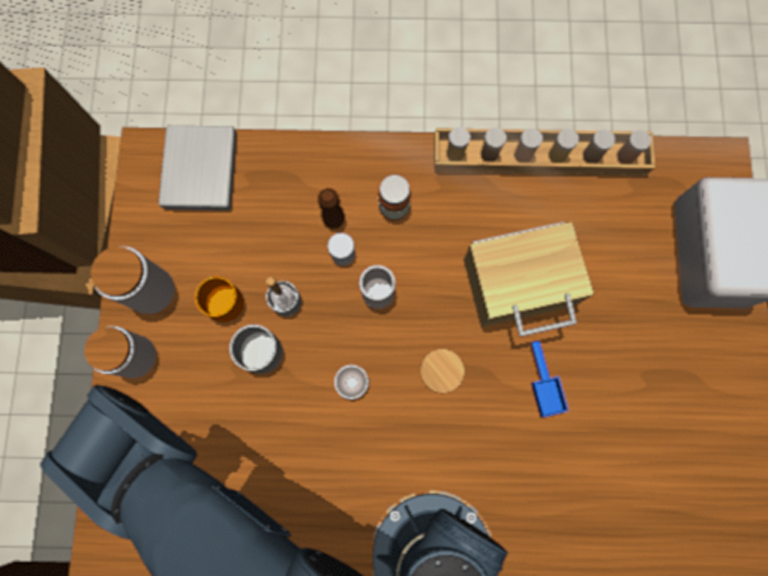

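The side view (1.5x) shows three cups that could be meant:
- orange cup at (310,230), top (217,298)
- large grey cup at (280,257), top (254,350)
- small grey steel cup at (333,262), top (283,297), with the wooden brush handle standing in it

The small grey one fits: it isn't orange, it's the smaller of the two grey cups, and it holds the brush. The jar is the tall open white one at side (380,295), top (378,285). The bin and its bar are at top (530,270) and (547,327).

```bash
python3 - <<'E'
from h import *
import numpy as np
T=dict(np.load("top0.npz")); S=dict(np.load("side0.npz"))
save(S,"pics/crop0.png",(160,120,330,240),4.5)
PT,PS=cloud(T),cloud(S)
A=np.concatenate([PT.reshape(-1,3),PS.reshape(-1,3)]); src=np.r_[np.zeros(PT.shape[0]*PT.shape[1]),np.ones(PS.shape[0]*PS.shape[1])]
def win(P,x0,y0,x1,y1): return P[int(y0/1.5):int(y1/1.5),int(x0/1.5):int(x1/1.5)].reshape(-1,3)
def circ(p):
    M=np.c_[2*p[:,:2],np.ones(len(p))]; s=np.linalg.lstsq(M,(p[:,:2]**2).sum(1),rcond=None)[0]
    return s[:2].round(4),round(float(np.sqrt(s[2]+s[0]**2+s[1]**2))*2000,1),len(p)
def rim(nm,P,b,z0,z1):
    p=win(P,*b); p=p[(p[:,2]>z0)&(p[:,2]<z1)]
    if len(p)>5:
        print(nm,"minmaxZ",p[:,2].max().round(3),"mid",((p.min(0)+p.max(0))/2).round(4),"ext",np.ptp(p,0).round(3),"circ",circ(p))
rim("jar T",PT,(350,255,405,315),.1,.12); rim("jar S",PS,(355,258,402,330),.1,.12)
rim("cup T",PT,(258,275,306,320),.058,.07); rim("cup S",PS,(315,240,352,280),.058,.07)
for nm,P,b in(("brush T",PT,(258,270,306,320)),("brush S",PS,(315,185,352,250))):
    p=win(P,*b)
    for z0,z1 in((.115,.14),(.14,.165),(.165,.19),(.19,.205),(.205,.225)):
        q=p[(p[:,2]>z0)&(p[:,2]<z1)]
        if len(q): print(nm,z0,len(q),q.mean(0).round(4),np.ptp(q,0).round(3))
for nm,b,z0 in(("orange",(190,270,244,325),.02),("big cup",(226,322,280,380),.02),("tin",(325,232,357,268),.06),("mill",(314,182,348,230),.12),("salsa",(376,172,414,222),.10),("ramekin",(330,362,372,402),.03),("coaster",(418,346,468,396),.005),("scoop",(525,338,570,420),.01)):
    rim(nm,PT,b,z0,.3)
# lid / bar
p=win(PT,460,215,600,345); l=p[(p[:,2]>.122)&(p[:,2]<.138)]
print("lid z",np.median(l[:,2]),cv2.minAreaRect((l[:,:2]*1000).astype(np.float32)))
b=win(PT,508,318,582,345); b=b[(b[:,2]>.11)&(b[:,2]<.14)]
print("bar",len(b),b.mean(0),cv2.minAreaRect((b[:,:2]*1000).astype(np.float32)))
hb=T["img"]; 
l2=win(PT,460,215,600,330); 
E
```

```text
jar T minmaxZ 0.115 mid [0.5517 0.125  0.1075] ext [0.074 0.072 0.015] circ (array([0.5511, 0.1246]), 68.8, 130)
jar S minmaxZ 0.113 mid [0.5518 0.1236 0.1067] ext [0.075 0.074 0.013] circ (array([0.5513, 0.1233]), 68.6, 181)
cup T minmaxZ 0.07 mid [0.5279 0.3304 0.0641] ext [0.067 0.066 0.012] circ (array([0.5281, 0.3309]), 61.8, 72)
cup S minmaxZ 0.07 mid [0.5271 0.3282 0.064 ] ext [0.065 0.068 0.012] circ (array([0.5273, 0.3294]), 57.4, 97)
brush T 0.115 13 [0.5231 0.3236 0.1289] [0.014 0.011 0.023]
brush T 0.14 11 [0.5232 0.3231 0.1539] [0.013 0.012 0.024]
brush T 0.165 13 [0.5235 0.3238 0.1763] [0.015 0.011 0.022]
brush T 0.19 10 [0.5228 0.3241 0.1985] [0.012 0.014 0.012]
brush T 0.205 31 [0.5275 0.3279 0.2088] [0.015 0.015 0.008]
brush S 0.115 31 [0.5256 0.3233 0.1289] [0.018 0.014 0.02 ]
brush S 0.14 32 [0.5261 0.3222 0.153 ] [0.015 0.01  0.022]
brush S 0.165 36 [0.5254 0.3226 0.1769] [0.018 0.013 0.024]
brush S 0.19 21 [0.5258 0.3227 0.1973] [0.014 0.019 0.014]
brush S 0.205 17 [0.5262 0.3253 0.2088] [0.016 0.015 0.007]
orange minmaxZ 0.089 mid [0.5207 0.4676 0.0547] ext [0.0
[... 436 characters left out ...]
.1113] ext [0.063 0.058 0.021] circ (array([0.756, 0.092]), 45.4, 299)
ramekin minmaxZ 0.046 mid [0.3493 0.176  0.0379] ext [0.067 0.068 0.016] circ (array([0.3496, 0.1763]), 64.8, 125)
coaster minmaxZ 0.017 mid [ 0.3814 -0.0213  0.0112] ext [0.11  0.109 0.012] circ (array([ 0.3802, -0.0199]), 71.1, 597)
scoop minmaxZ 0.043 mid [ 0.3664 -0.2479  0.0265] ext [0.159 0.072 0.033] circ (array([ 0.3617, -0.2387]), 100.0, 323)
lid z 0.13013051480554516 ((557.6289672851562, -199.45654296875), (210.1863250732422, 221.59510803222656), 13.778810501098633)
bar 164 [ 0.46162993 -0.21311514  0.12972035] ((465.5168151855469, -220.19546508789062), (34.41378402709961, 122.06500244140625), 5.153848171234131)
```

View pics/crop0.png

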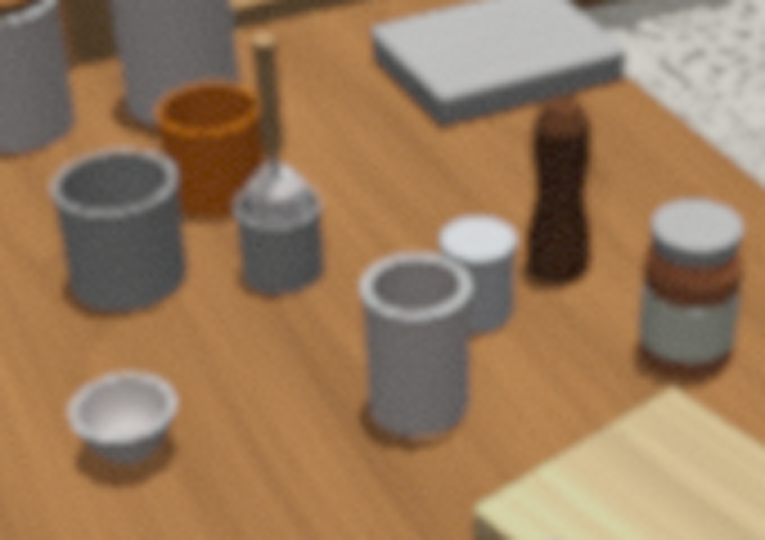

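The crop confirms it: the small grey cup at crop (280,240) holds the brush, beside the bigger grey cup at (118,230) and the orange one at (208,145). The measured rims match the given sizes: jar 74 mm at z 0.110, cup 67 mm at z 0.065, brush top at 0.21.

Next I'll work out the move to a point above the brush.

```bash
cat >> h.py <<'E'
def go(*tg,yaw=None):
    o=observe(); p=o["position"]; y=o["tool_rot"][2]
    R=np.array([[np.cos(y),np.sin(y),0],[np.sin(y),-np.cos(y),0],[0,0,-1]])
    for t in tg: print("to",t,"units",((np.array(t)-p)@R/0.12).round(3), "turn",None if yaw is None else round(-(((yaw-y)+np.pi)%(2*np.pi)-np.pi)/np.pi,4))
def st():
    o=observe(); print("t",round(o["time_s"],2),"p",o["position"].round(4),"rpy",o["tool_rot"].round(3),"F",o["contact_force"].round(1),"w",round(o["width"],4),"g",round(o["grip_force"],1))
E
python3 -c "
from h import *
go((.528,.3285,.26),(.528,.3285,.166))"
```

```text
to (0.528, 0.3285, 0.26) units [-2.812 -0.228 -0.243] turn None
to (0.528, 0.3285, 0.166) units [-2.812 -0.228  0.54 ] turn None
```

```bash
python3 -m crank '[[[-0.3,-0.02,-0.12,0,1],[-0.6,-0.05,-0.24,0,1],[-1,-0.08,-0.24,0,1],[-1,-0.08,-0.24,0,1]]]'
python3 -m crank '[[[-0.4,-0.04,0,0,1],[-0.8,-0.06,0,0,1],[-1,-0.08,0,0,1],[-1,-0.08,0,0,1]]]'
python3 -m crank '[[[-0.4,-0.03,0,0,1],[-0.7,-0.05,0,0,1],[-0.81,-0.07,0,0,1],[-0.81,-0.07,0,0,1],[-0.81,-0.07,0,0,1],[-0.81,-0.07,0,0,1]]]'
python3 -c "
from h import *
st();go((.528,.3285,.166))"
```

```text
time_s: 0.5
position: [0.3427, 0.4353, 0.2602]
tool_rot: [3.141, 0.001, 2.697]
contact_force: [-1.2, 0.5, -0.2]
width: 0.0855
grip_force: 0.0
time_s: 0.9
position: [0.4452, 0.3762, 0.2594]
tool_rot: [-3.141, -0.0, 2.698]
contact_force: [0.0, 0.8, -0.6]
width: 0.0859
grip_force: 0.0
time_s: 1.5
position: [0.5265, 0.3297, 0.2602]
tool_rot: [-3.142, -0.0, 2.702]
contact_force: [-0.1, -0.1, -0.3]
width: 0.0854
grip_force: 0.0
t 1.5 p [0.5265 0.3297 0.2602] rpy [-3.142 -0.     2.702] F [-0.1 -0.1 -0.3] w 0.0854 g 0.0
to (0.528, 0.3285, 0.166) units [-0.015 -0.004  0.785] turn None
```

Down around the handle, then close.

```bash
python3 -m crank '[[[-0.015,0,0.2,0,1],[-0.015,0,0.4,0,1],[-0.015,0,0.6,0,1],[-0.015,0,0.78,0,1],[-0.015,0,0.78,0,1]]]'
python3 -m crank '[[[0,0,0,0,0.2],[0,0,0,0,-0.3],[0,0,0,0,-1],[0,0,0,0,-1],[0,0,0,0,-1],[0,0,0,0,-1],[0,0,0,0,-1],[0,0,0,0,-1],[0,0,0,0,-1],[0,0,0,0,-1]]]'
python3 -c "
from h import *
st()
c=capture('side');save(c,'pics/grasp.png',(150,70,330,230),4)"
```

```text
time_s: 2.0
position: [0.5273, 0.328, 0.164]
tool_rot: [-3.138, -0.003, 2.702]
contact_force: [-1.3, 0.2, -0.6]
width: 0.0856
grip_force: 0.0
time_s: 3.0
position: [0.5298, 0.328, 0.1672]
tool_rot: [3.141, 0.001, 2.701]
contact_force: [-1.2, 0.1, 5.9]
width: 0.0168
grip_force: 58.4
t 3.0 p [0.5298 0.328  0.1672] rpy [3.141e+00 1.000e-03 2.701e+00] F [-1.2  0.1  5.9] w 0.0168 g 58.4
```

View pics/grasp.png

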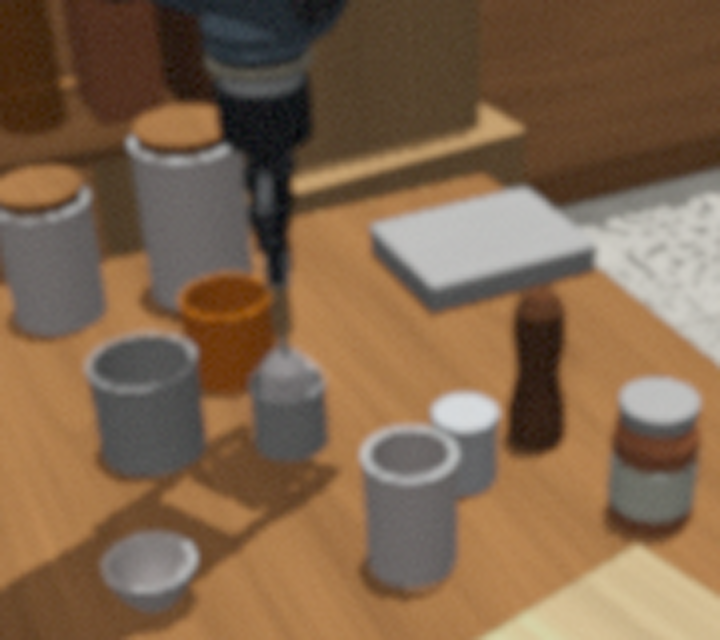

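The fingers (crop (275,250)) hold the handle at its top, and the brush stands upright in its cup. Lifting now.

```bash
python3 -m crank '[[[0,0,-0.2,0,-1],[0,0,-0.4,0,-1],[0,0,-0.6,0,-1],[0,0,-0.8,0,-1],[0,0,-1,0,-1],[0,0,-1,0,-1],[0,0,-1,0,-1]]]'
python3 -m crank '[[[0,0,-0.12,0,-1],[0,0,-0.2,0,-1],[0,0,-0.2,0,-1]]]'
python3 -c "
from h import *
st()
for n in('top','side'):
    c=capture(n);P=cloud(c).reshape(-1,3)
    p=P[(abs(P[:,0]-.529)<.05)&(abs(P[:,1]-.329)<.05)&(P[:,2]>.12)]
    for z0,z1 in ((.12,.15),(.15,.18),(.18,.21),(.21,.23),(.245,.265),(.265,.285)):
        q=p[(p[:,2]>z0)&(p[:,2]<z1)]
        if len(q): print(n,z0,len(q),((q.min(0)+q.max(0))/2).round(4),np.ptp(q,0).round(3),q[:,2].min())
go((.5515,.1243,.311))"
```

```text
time_s: 3.75
position: [0.5293, 0.3277, 0.2858]
tool_rot: [-3.141, -0.0, 2.701]
contact_force: [-0.3, -0.4, -1.4]
width: 0.0168
grip_force: 58.6
time_s: 4.05
position: [0.5299, 0.3281, 0.312]
tool_rot: [3.14, 0.001, 2.701]
contact_force: [0.1, -0.4, -0.5]
width: 0.0168
grip_force: 58.7
t 4.05 p [0.5299 0.3281 0.312 ] rpy [3.140e+00 1.000e-03 2.701e+00] F [ 0.1 -0.4 -0.5] w 0.0168 g 58.7
side 0.12 2 [0.522  0.313  0.1492] [0.006 0.003 0.   ] 0.14911978836167428
side 0.15 94 [0.5275 0.3211 0.165 ] [0.045 0.031 0.03 ] 0.15017131547016283
side 0.18 106 [0.5282 0.3167 0.1947] [0.045 0.03  0.028] 0.1806121435201269
side 0.21 84 [0.5265 0.3227 0.2201] [0.044 0.038 0.02 ] 0.21021109262968618
side 0.245 13 [0.5254 0.3234 0.2569] [0.012 0.008 0.016] 0.24877315385373844
side 0.265 31 [0.5272 0.3247 0.2758] [0.016 0.014 0.018] 0.266760236827438
to (0.5515, 0.1243, 0.311) units [-0.89  -1.456 -0.005] turn None
```

```bash
python3 -m crank '[[[-0.11,-0.18,0,0,-1],[-0.22,-0.36,0,0,-1],[-0.33,-0.54,0,0,-1],[-0.44,-0.72,0,0,-1],[-0.44,-0.72,0,0,-1]]]'
python3 -m crank '[[[-0.11,-0.18,0,0,-1],[-0.22,-0.36,0,0,-1],[-0.33,-0.54,0,0,-1],[-0.44,-0.72,0,0,-1],[-0.44,-0.72,0,0,-1],[-0.44,-0.72,0,0,-1],[-0.44,-0.72,0,0,-1]]]'
python3 -c "
from h import *
st()
c=capture('side');P=cloud(c);save(c,'pics/over.png',(180,70,340,230),3.75);P=P.reshape(-1,3)
p=P[(abs(P[:,0]-.5515)<.05)&(abs(P[:,1]-.1243)<.05)]
for z0,z1 in ((.1,.114),(.155,.18),(.18,.21),(.21,.23),(.265,.285)):
    q=p[(p[:,2]>z0)&(p[:,2]<z1)]
    if len(q): print(z0,len(q),((q.min(0)+q.max(0))/2).round(4),np.ptp(q,0).round(3))
"
```

```text
time_s: 4.65
position: [0.5405, 0.2248, 0.3101]
tool_rot: [-3.141, -0.0, 2.699]
contact_force: [0.6, 0.7, -1.0]
width: 0.0167
grip_force: 58.7
time_s: 5.35
position: [0.5511, 0.1274, 0.3103]
tool_rot: [-3.142, -0.0, 2.701]
contact_force: [-0.7, 0.3, -1.0]
width: 0.0167
grip_force: 58.8
t 5.35 p [0.5511 0.1274 0.3103] rpy [-3.142 -0.     2.701] F [-0.7  0.3 -1. ] w 0.0167 g 58.8
0.1 172 [0.5513 0.1242 0.1066] [0.073 0.075 0.013]
0.155 101 [0.5481 0.12   0.1676] [0.043 0.035 0.025]
0.18 131 [0.548  0.1227 0.1951] [0.043 0.037 0.03 ]
0.21 106 [0.5481 0.1206 0.2202] [0.042 0.034 0.019]
0.265 38 [0.5474 0.1228 0.2749] [0.014 0.011 0.019]
```

View pics/over.png

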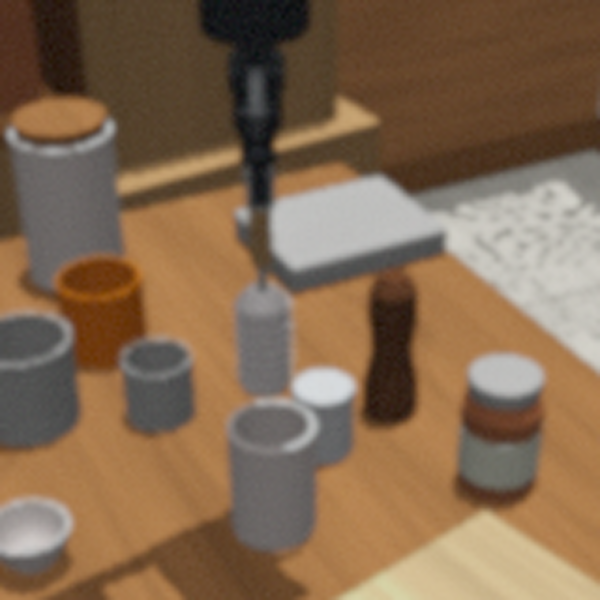

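The brush hangs upright over the jar (crop: head (263,335), jar mouth (273,425)). It sits 3 mm low in x, so I'll correct that and lower it.

```bash
python3 -m crank '[[[-0.022,0.008,0,0,-1],[-0.022,0.008,0.15,0,-1],[-0.022,0.008,0.3,0,-1],[-0.022,0.008,0.45,0,-1],[-0.022,0.008,0.6,0,-1],[-0.022,0.008,0.75,0,-1],[-0.022,0.008,0.9,0,-1],[-0.022,0.008,1,0,-1],[-0.022,0.008,1,0,-1]]]'
python3 -m crank '[[[0,0,0.06,0,-1],[0,0,0.12,0,-1],[0,0,0.16,0,-1],[0,0,0.19,0,-1],[0,0,0.19,0,-1],[0,0,0.19,0,-1]]]'
python3 -c "
from h import *
st()"
```

```text
time_s: 6.3
position: [0.5534, 0.1264, 0.189]
tool_rot: [-3.14, -0.002, 2.701]
contact_force: [-1.2, -0.4, 0.1]
width: 0.0161
grip_force: 58.8
time_s: 6.9
position: [0.5545, 0.1263, 0.1682]
tool_rot: [3.141, 0.001, 2.701]
contact_force: [0.5, -0.1, 4.5]
width: 0.0166
grip_force: 59.3
t 6.9 p [0.5545 0.1263 0.1682] rpy [3.141e+00 1.000e-03 2.701e+00] F [ 0.5 -0.1  4.5] w 0.0166 g 59.3
```

```bash
python3 -m crank '[[[0,0,0.01,0,-1],[0,0,0.015,0,-1],[0,0,0.015,0,-1]]]'
python3 -m crank '[[[0,0,-0.15,0,-1],[0,0,-0.3,0,-1],[0,0,-0.45,0,-1],[0,0,-0.6,0,-1],[0,0,-0.68,0,-1],[0,0,-0.68,0,-1]]]'
python3 -m crank '[[[0,0,0.15,0,-1],[0,0,0.3,0,-1],[0,0,0.45,0,-1],[0,0,0.58,0,-1],[0,0,0.65,0,-1],[0,0,0.68,0,-1],[0,0,0.68,0,-1],[0,0,0.68,0,-1]]]'
python3 -c "
from h import *
st()
c=capture('side');save(c,'pics/jar.png',(180,70,340,230),3.75)"
```

```text
time_s: 7.2
position: [0.5552, 0.1263, 0.1681]
tool_rot: [3.14, 0.003, 2.701]
contact_force: [-2.0, -0.3, 18.4]
width: 0.0167
grip_force: 60.9
time_s: 7.8
position: [0.5544, 0.1263, 0.2484]
tool_rot: [3.141, 0.002, 2.701]
contact_force: [-0.3, 0.1, -0.5]
width: 0.0166
grip_force: 58.9
time_s: 8.6
position: [0.5548, 0.1262, 0.1682]
tool_rot: [3.141, 0.002, 2.701]
contact_force: [-5.8, -2.2, 23.9]
width: 0.0164
grip_force: 61.9
t 8.6 p [0.5548 0.1262 0.1682] rpy [3.141e+00 2.000e-03 2.701e+00] F [-5.8 -2.2 23.9] w 0.0164 g 61.9
```

View pics/jar.png

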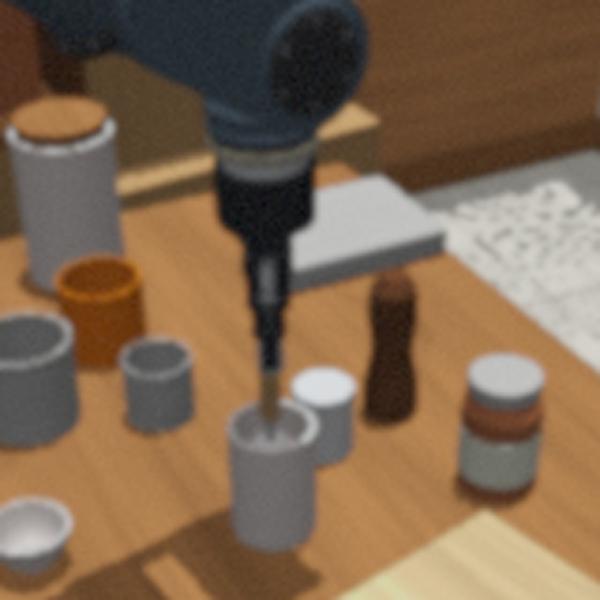

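Twice on the floor with contact felt (18 N and 24 N), and the jar stands as it did (crop (273,475)). Next I'll pull out and go back over the cup.

```bash
python3 -m crank '[[[0,0,-0.15,0,-1],[0,0,-0.3,0,-1],[0,0,-0.45,0,-1],[0,0,-0.6,0,-1],[0,0,-0.75,0,-1],[0,0,-0.9,0,-1],[0,0,-1,0,-1],[0,0,-1,0,-1]]]'
python3 -m crank '[[[0,0,-0.1,0,-1],[0,0,-0.2,0,-1],[0,0,-0.2,0,-1],[0.11,0.18,-0.2,0,-1],[0.22,0.36,-0.2,0,-1],[0.33,0.54,-0.2,0,-1],[0.456,0.733,-0.2,0,-1],[0.456,0.733,-0.2,0,-1]]]'
python3 -m crank '[[[0.11,0.18,0,0,-1],[0.22,0.36,0,0,-1],[0.33,0.54,0,0,-1],[0.456,0.733,0,0,-1],[0.456,0.733,0,0,-1],[0.456,0.733,0,0,-1],[0.456,0.733,0,0,-1]]]'
python3 -c "
from h import *
st()
for n in('side','top'):
    c=capture(n);P=cloud(c).reshape(-1,3)
    for x,y in((.5515,.1243),(.528,.33)):
      p=P[(abs(P[:,0]-x)<.045)&(abs(P[:,1]-y)<.045)]
      for z0,z1 in ((.058,.07),(.1,.114),(.155,.18),(.18,.21),(.21,.23),(.265,.285)):
        q=p[(p[:,2]>z0)&(p[:,2]<z1)]
        if len(q)>20: print(n,z0,len(q),((q.min(0)+q.max(0))/2).round(4),np.ptp(q,0).round(3))
"
```

```text
time_s: 9.45
position: [0.5545, 0.1263, 0.287]
tool_rot: [3.14, 0.002, 2.701]
contact_force: [0.5, 0.5, -1.8]
width: 0.0168
grip_force: 59.1
time_s: 10.25
position: [0.5414, 0.2316, 0.3094]
tool_rot: [3.141, -0.001, 2.703]
contact_force: [0.4, -0.1, -0.7]
width: 0.0164
grip_force: 59.1
time_s: 10.95
position: [0.5304, 0.3309, 0.3097]
tool_rot: [-3.141, -0.0, 2.7]
contact_force: [1.2, -0.6, -2.0]
width: 0.0167
grip_force: 59.1
t 10.95 p [0.5304 0.3309 0.3097] rpy [-3.141 -0.     2.7  ] F [ 1.2 -0.6 -2. ] w 0.0167 g 59.1
side 0.058 90 [0.5476 0.1234 0.064 ] [0.066 0.074 0.012]
side 0.1 180 [0.5519 0.1244 0.106 ] [0.074 0.075 0.012]
side 0.058 88 [0.527  0.328  0.0633] [0.065 0.071 0.011]
side 0.155 83 [0.5281 0.3253 0.1674] [0.043 0.033 0.025]
side 0.18 104 [0.5275 0.3263 0.1946] [0.043 0.038 0.029]
side 0.21 87 [0.5274 0.3247 0.2198] [0.044 0.035 0.019]
side 0.265 34 [0.5277 0.3276 0.2756] [0.018 0.015 0.018]
top 0.058 32 [0.5497 0.121  0.064 ] [0.069 0.065 0.012]
top 0.1 130 [0.5513 0.125  0.1071] [0.072 0.072 0.014]
```

The jar is unmoved, and the head lines up with the cup at (.5278, .329). Lowering.

```bash
python3 -m crank '[[[0,0,0.15,0,-1],[0,0,0.3,0,-1],[0,0,0.45,0,-1],[0,0,0.6,0,-1],[0,0,0.75,0,-1],[0,0,0.9,0,-1],[0,0,1,0,-1],[0,0,1,0,-1]]]'
python3 -m crank '[[[0,0,0.06,0,-1],[0,0,0.12,0,-1],[0,0,0.16,0,-1],[0,0,0.185,0,-1],[0,0,0.185,0,-1],[0,0,0.185,0,-1]]]'
python3 -c "
from h import *
st()"
```

```text
time_s: 11.85
position: [0.5297, 0.3312, 0.1884]
tool_rot: [-3.139, -0.002, 2.7]
contact_force: [0.9, 0.5, -1.0]
width: 0.0164
grip_force: 59.1
time_s: 12.45
position: [0.5302, 0.3321, 0.1679]
tool_rot: [3.141, 0.0, 2.701]
contact_force: [1.0, -0.7, -0.3]
width: 0.0164
grip_force: 59.5
t 12.45 p [0.5302 0.3321 0.1679] rpy [3.141 0.    2.701] F [ 1.  -0.7 -0.3] w 0.0164 g 59.5
```

```bash
python3 -m crank '[[[0,0,0.008,0,-1],[0,0,0.012,0,-1],[0,0,0.012,0,-1]]]'
python3 -m crank '[[[0,0,0,0,-0.5],[0,0,0,0,-0.3],[0,0,0,0,0],[0,0,0,0,0.4],[0,0,0,0,0.8],[0,0,0,0,0.8],[0,0,0,0,0.8],[0,0,0,0,0.8]]]'
python3 -c "
from h import *
st()
c=capture('side');save(c,'pics/back.png',(150,70,330,230),4)"
```

```text
time_s: 12.75
position: [0.5305, 0.3322, 0.1672]
tool_rot: [3.141, 0.001, 2.701]
contact_force: [-0.9, 1.5, 5.2]
width: 0.0165
grip_force: 59.8
time_s: 13.55
position: [0.5301, 0.332, 0.1662]
tool_rot: [-3.142, -0.0, 2.701]
contact_force: [0.3, 0.3, 0.0]
width: 0.0763
grip_force: 0.0
t 13.55 p [0.5301 0.332  0.1662] rpy [-3.142 -0.     2.701] F [0.3 0.3 0. ] w 0.0763 g 0.0
```

View pics/back.png

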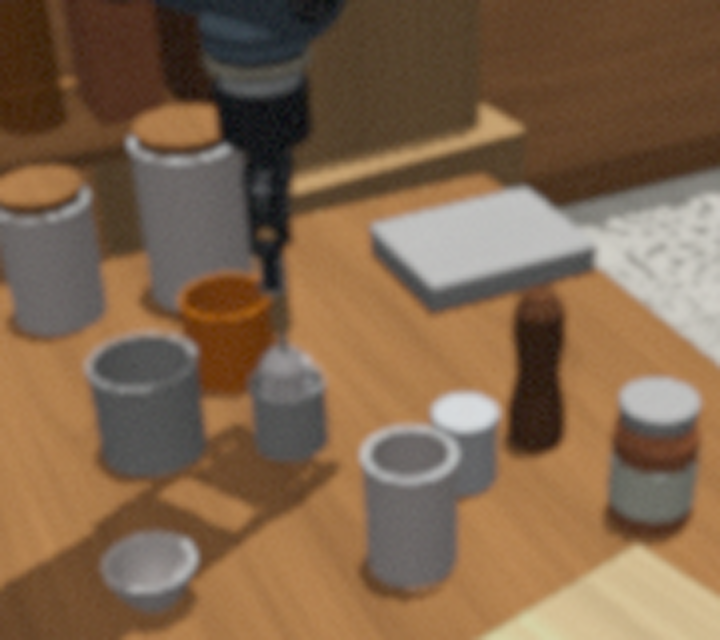

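The brush stands upright in its cup (crop (283,370)) with the fingers open around it. I'll raise straight up, then check the brush and refine the bar's position.

```bash
python3 -m crank '[[[0,0,-0.2,0,0.8],[0,0,-0.4,0,0.8],[0,0,-0.6,0,0.8],[0,0,-0.8,0,0.8],[0,0,-1,0,0.8],[0,0,-1,0,0.8]]]'
python3 - <<'E'
from h import *
st()
C=dict(side=capture('side'),top=capture('top'))
P=cloud(C['side']).reshape(-1,3)
p=P[(abs(P[:,0]-.528)<.045)&(abs(P[:,1]-.33)<.045)]
for z0,z1 in ((.12,.15),(.16,.19),(.19,.215)):
    q=p[(p[:,2]>z0)&(p[:,2]<z1)]
    if len(q): print(z0,len(q),((q.min(0)+q.max(0))/2).round(4),np.ptp(q,0).round(3),q[:,2].max())
t=np.radians(13.78); ex=np.array([np.cos(t),np.sin(t)]); ey=np.array([-ex[1],ex[0]]); c0=np.array([.5576,-.1995])
for n in C:
    c=C[n]; P=cloud(c); hsv=cv2.cvtColor(c['img'],cv2.COLOR_RGB2HSV); sat=hsv[...,1]
    P=P.reshape(-1,3); s=sat.ravel(); l=(P[:,:2]-c0)@np.c_[ex,ey]
    bar=(P[:,2]>.115)&(P[:,2]<.14)&(abs(l[:,1])<.045)&(l[:,0]<-.075)&(l[:,0]>-.13)
    lid=(P[:,2]>.124)&(P[:,2]<.137)&(l[:,0]>-.052)&(abs(l[:,0])<.15)&(abs(l[:,1])<.14)
    b=P[bar]; print(n,"bar n",bar.sum(),"mean",b.mean(0).round(4),"u med",np.median(l[bar,0]).round(4),"u rng",l[bar,0].min().round(4),l[bar,0].max().round(4))
    k=np.polyfit(l[bar,1],l[bar,0],1); print(" slope deg",np.degrees(np.arctan(k[0])).round(2),"u at 0",k[1].round(4))
    r=cv2.minAreaRect((P[lid][:,:2]*1000).astype(np.float32)); print(" lid",lid.sum(),r,np.median(P[lid][:,2]).round(4))
    full=(P[:,2]>.115)&(P[:,2]<.14)&(l[:,0]<-.085)&(l[:,0]>-.13)&(abs(l[:,1])<.08)
    print(" bar v rng",l[full,1].min().round(4),l[full,1].max().round(4))
E
```

```text
time_s: 14.2
position: [0.5311, 0.3326, 0.2898]
tool_rot: [3.137, 0.003, 2.701]
contact_force: [-0.3, 0.7, 1.3]
width: 0.0769
grip_force: 0.0
t 14.2 p [0.5311 0.3326 0.2898] rpy [3.137e+00 3.000e-03 2.701e+00] F [-0.3  0.7  1.3] w 0.0769 g 0.0
0.12 38 [0.5273 0.3271 0.1356] [0.016 0.011 0.029] 0.14996103181892861
0.16 42 [0.5274 0.3279 0.1751] [0.016 0.013 0.029] 0.1897428167673184
0.19 40 [0.528  0.3314 0.2011] [0.018 0.018 0.022] 0.21197492962699016
side bar n 160 mean [ 0.4595 -0.2255  0.129 ] u med -0.102 u rng -0.1059 -0.0945
 slope deg -0.23 u at 0 -0.1015
 lid 4294 ((583.8894653320312, -193.11328125), (157.92918395996094, 220.58094787597656), 13.7328462600708) 0.1306
 bar v rng -0.0601 0.0584
top bar n 97 mean [ 0.4602 -0.2236  0.1293] u med -0.1003 u rng -0.1053 -0.0952
 slope deg 0.04 u at 0 -0.1004
 lid 3423 ((583.4080810546875, -193.1031951904297), (156.95326232910156, 221.11251831054688), 13.842145919799805) 0.1301
 bar v rng -0.0596 0.0589
```

The brush stands free and upright. The bar's centre is (0.4605, -0.2235) at z 0.125 with the bin turned 13.8 deg, and the two views agree within 2 mm. Both the lid (158 x 221 mm) and the bar (118 mm over its arms) match the given sizes. Moving over the bar.

```bash
python3 -m crank '[[[-0.07,-0.22,0,0,0.4],[-0.15,-0.44,0,0,0.4],[-0.22,-0.66,0,0,0.4],[-0.29,-0.89,0,0,0.4]]]' | sed -n 2p
python3 -m crank '[[[-0.07,-0.22,0,0,0],[-0.15,-0.44,0,0,0],[-0.22,-0.66,0,0,0],[-0.29,-0.89,0,0,0]]]' | sed -n 2p
python3 -m crank '[[[-0.07,-0.22,0,0,-0.15],[-0.15,-0.44,0,0,-0.15],[-0.22,-0.66,0,0,-0.15],[-0.29,-0.89,0,0,-0.15]]]' | sed -n 2p
python3 -m crank '[[[-0.07,-0.22,0,0,-0.15],[-0.15,-0.44,0,0,-0.15],[-0.22,-0.66,0,0,-0.15],[-0.29,-0.89,0,0,-0.15]]]' | sed -n 2p
python3 -m crank '[[[-0.07,-0.22,0,0.045,-0.15],[-0.15,-0.44,0,0.09,-0.15],[-0.22,-0.66,0,0.135,-0.15],[-0.29,-0.88,0,0.18,-0.15],[-0.29,-0.88,0,0.225,-0.15],[-0.29,-0.88,0,0.27,-0.15],[-0.29,-0.88,0,0.283,-0.15],[-0.29,-0.88,0,0.283,-0.15],[-0.29,-0.88,0,0.283,-0.15]]]'
python3 -c "
from h import *
st();go((.4605,-.2235,.2),(.4605,-.2235,.106),yaw=1.8113)"
```

```text
position: [0.5153, 0.2195, 0.2848]
position: [0.5012, 0.1081, 0.285]
position: [0.4871, -0.0033, 0.285]
position: [0.473, -0.1146, 0.285]
time_s: 16.8
position: [0.4599, -0.2239, 0.2855]
tool_rot: [-3.141, -0.001, 1.813]
contact_force: [0.2, -0.4, -0.3]
width: 0.0364
grip_force: 0.0
t 16.8 p [ 0.4599 -0.2239  0.2855] rpy [-3.141e+00 -1.000e-03  1.813e+00] F [ 0.2 -0.4 -0.3] w 0.0364 g 0.0
to (0.4605, -0.2235, 0.2) units [0.002 0.006 0.712] turn 0.0007
to (0.4605, -0.2235, 0.106) units [0.002 0.006 1.496] turn 0.0007
```

```bash
python3 -m crank '[[[0,0.005,0.25,0,-0.15],[0,0.005,0.5,0,-0.15],[0,0.005,0.75,0,-0.15],[0,0.005,1,0,-0.15],[0,0.005,1,0,-0.15]]]' | sed -n 2p
python3 -m crank '[[[0,0,0.15,0,-0.15],[0,0,0.3,0,-0.15],[0,0,0.45,0,-0.15],[0,0,0.5,0,-0.15],[0,0,0.5,0,-0.15]]]'
python3 -m crank '[[[0,0,0,0,-0.4],[0,0,0,0,-0.6],[0,0,0,0,-1],[0,0,0,0,-1],[0,0,0,0,-1],[0,0,0,0,-1],[0,0,0,0,-1],[0,0,0,0,-1]]]'
python3 -c "
from h import *
st()
c=capture('side');save(c,'pics/bar.png',(240,130,400,290),3.75)"
```

```text
position: [0.4589, -0.2228, 0.1629]
time_s: 17.8
position: [0.4609, -0.224, 0.1067]
tool_rot: [-3.141, -0.0, 1.812]
contact_force: [0.4, -1.5, 0.2]
width: 0.0361
grip_force: 0.0
time_s: 18.6
position: [0.4615, -0.2241, 0.1073]
tool_rot: [3.14, 0.001, 1.812]
contact_force: [0.4, 1.8, 6.7]
width: 0.0082
grip_force: 58.6
t 18.6 p [ 0.4615 -0.2241  0.1073] rpy [3.140e+00 1.000e-03 1.812e+00] F [0.4 1.8 6.7] w 0.0082 g 58.6
```

View pics/bar.png

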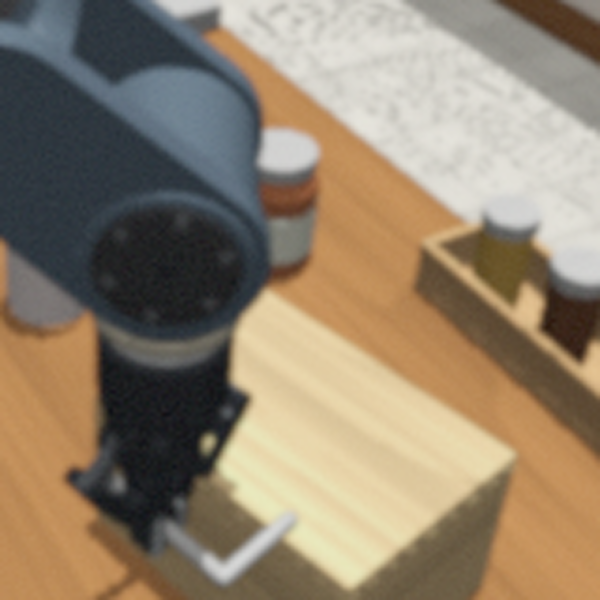

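The fingers hold the bar (crop (150,530)) at its middle, with a reading of 8 mm. Next I'll lift it along the arc, first to 30 deg.

```bash
python3 -m crank '[[[0,0.004,-0.075,0,-1],[0,0.01,-0.149,0,-1],[0,0.02,-0.223,0,-1],[0,0.033,-0.296,0,-1],[0,0.05,-0.369,0,-1],[0,0.069,-0.441,0,-1],[0,0.092,-0.512,0,-1],[0,0.117,-0.582,0,-1],[0,0.147,-0.651,0,-1],[0,0.178,-0.718,0,-1],[0,0.213,-0.784,0,-1],[0,0.25,-0.849,0,-1]]]'
python3 -c "
from h import *
st()"
```

```text
time_s: 19.85
position: [0.489, -0.2171, 0.2086]
tool_rot: [-3.139, -0.0, 1.812]
contact_force: [-3.5, -6.4, -2.6]
width: 0.0076
grip_force: 58.4
t 19.85 p [ 0.489  -0.2171  0.2086] rpy [-3.139 -0.     1.812] F [-3.5 -6.4 -2.6] w 0.0076 g 58.4
```

```bash
python3 -m crank '[[[0,0.04,-0.063,0,-1],[0,0.083,-0.124,0,-1],[0,0.129,-0.183,0,-1],[0,0.177,-0.24,0,-1],[0,0.227,-0.294,0,-1],[0,0.28,-0.347,0,-1],[0,0.335,-0.397,0,-1],[0,0.392,-0.445,0,-1],[0,0.452,-0.49,0,-1],[0,0.513,-0.533,0,-1],[0,0.576,-0.573,0,-1],[0,0.64,-0.61,0,-1]]]' | tail -3
python3 -m crank '[[[0,0,0,0,-1],[0,0,0,0,-1],[0,0,0,0,-1]]]' | sed -n 2p
python3 - <<'E'
from h import *
st()
t=np.radians(13.78); ex=np.array([np.cos(t),np.sin(t)]); ey=np.array([-ex[1],ex[0]]); H=np.array([.6605,-.1745])
for n in('side','top'):
    c=capture(n);P=cloud(c)
    if n=='side': save(c,'pics/lid.png',(200,60,400,290),2.6)
    l=(P.reshape(-1,3)[:,:2]-H)@np.c_[ex,ey]; z=P.reshape(-1,3)[:,2]
    hsv=cv2.cvtColor(c['img'],cv2.COLOR_RGB2HSV).reshape(-1,3)
    wood=(hsv[:,0]>12)&(hsv[:,0]<35)&(hsv[:,1]>50)
    for v0,v1 in((-.105,-.05),(.05,.105),(-.105,.105)):
        m=wood&(l[:,1]>v0)&(l[:,1]<v1)&(z>.15)&(z<.26)&(l[:,0]>-.13)&(l[:,0]<.03)
        if m.sum()>30:
            u,w=l[m,0],z[m]
            vx,vy,_,_=cv2.fitLine(np.c_[u,w].astype(np.float32),cv2.DIST_HUBER,0,.01,.01).ravel()
            print(n,v0,m.sum(),"lid angle",np.degrees(np.arctan2(abs(vy),abs(vx))).round(1))
o=observe(); g=o["position"]+[0,0,tcp_to_grasp]; u=(g[:2]-H)@ex
print("angle from grasp pt",np.degrees(np.arctan2(g[2]-.12,-u)-np.arctan2(.005,.205)).round(1),"r",np.hypot(u,g[2]-.12).round(4))
E
```

```text
contact_force: [-13.1, -2.3, 17.2]
width: 0.0076
grip_force: 61.6
position: [0.5634, -0.1989, 0.2841]
t 21.35 p [ 0.5634 -0.1989  0.2841] rpy [-3.140e+00  1.000e-03  1.812e+00] F [-13.   -2.3  17.9] w 0.008 g 61.8
side -0.105 368 lid angle 59.6
side 0.05 259 lid angle 59.5
side -0.105 1167 lid angle 59.5
top 0.05 268 lid angle 59.3
top -0.105 519 lid angle 59.2
angle from grasp pt 59.9 r 0.2084
```

View pics/lid.png

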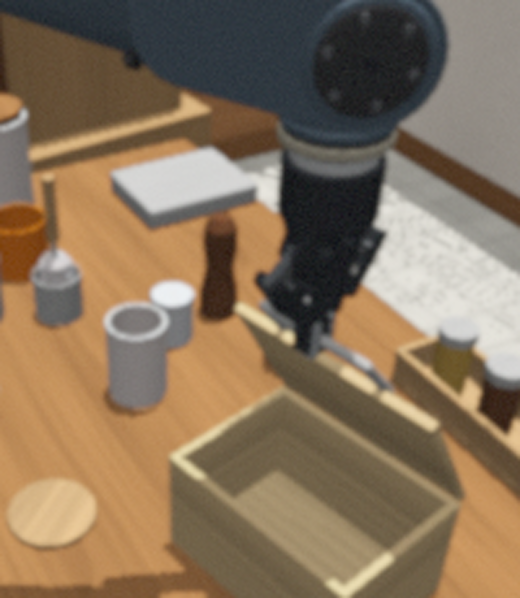

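The lid stands at about 59.4 deg in both views, held by the bar (crop (330,350)). The brush is in its cup and the jar is in place. I'll make a small trim: 0.5 deg further, and slightly outward to ease the 22 N radial load.

```bash
python3 -m crank '[[[0,0.004,-0.01,0,-1],[0,0.007,-0.018,0,-1],[0,0.007,-0.018,0,-1],[0,0.007,-0.018,0,-1],[0,0.007,-0.018,0,-1]]]' | sed -n 2p
python3 - <<'E'
from h import *
st()
t=np.radians(13.78); ex=np.array([np.cos(t),np.sin(t)]); ey=np.array([-ex[1],ex[0]]); H=np.array([.6605,-.1745])
for n in('side','top'):
    c=capture(n);P=cloud(c).reshape(-1,3)
    l=(P[:,:2]-H)@np.c_[ex,ey]; z=P[:,2]
    hsv=cv2.cvtColor(c['img'],cv2.COLOR_RGB2HSV).reshape(-1,3)
    m=(hsv[:,0]>12)&(hsv[:,0]<35)&(hsv[:,1]>50)&(abs(l[:,1])<.105)&(z>.15)&(z<.26)&(l[:,0]>-.13)&(l[:,0]<.03)
    vx,vy,_,_=cv2.fitLine(np.c_[l[m,0],z[m]].astype(np.float32),cv2.DIST_HUBER,0,.01,.01).ravel()
    print(n,m.sum(),np.degrees(np.arctan2(abs(vy),abs(vx))).round(1))
    for nm,x,y,z0,z1 in(("jar",.5515,.1243,.1,.114),("brush",.528,.329,.17,.215)):
        q=P[(abs(P[:,0]-x)<.045)&(abs(P[:,1]-y)<.045)&(P[:,2]>z0)&(P[:,2]<z1)]
        if len(q): print(nm,((q.min(0)+q.max(0))/2).round(4),np.ptp(q,0).round(3))
E
```

```text
position: [0.5644, -0.1986, 0.2849]
t 21.95 p [ 0.5644 -0.1986  0.2849] rpy [-3.140e+00  1.000e-03  1.812e+00] F [-5.9 -3.4  8.3] w 0.0076 g 60.6
side 1168 59.8
jar [0.5522 0.1247 0.1067] [0.075 0.076 0.013]
brush [0.5285 0.3325 0.1915] [0.019 0.021 0.041]
top 499 59.7
jar [0.5516 0.125  0.1071] [0.073 0.072 0.013]
brush [0.5276 0.3317 0.1925] [0.016 0.016 0.043]
```

The lid reads 59.8 deg and is held with a low load. The brush and jar are in place, so I'm handing in.

```bash
python3 -c "
from h import *
print(finish_job())"
```

```text
the job is handed in; nothing more can be done
None
```

I brushed the jar with two full strokes down to its floor, stood the brush back in its steel cup, and handed in with the gripper holding the bin's lid at about 59.8° (measured in the camera views); the jar is upright where it was, and the arm's clock read about 22 s.

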